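# Seat the jar cap and hold the inspection mirror on its seal dot

### The arm

A 6-joint arm with a two-finger parallel gripper is mounted at the origin on a cart in front of the work surface, level with it; the furniture and walls round the work are solid. World frame = base frame: x ahead of the robot, y to its left, z up, the work surface at z = 0. Lengths are in m, angles in rad, forces in N, time in s.
With the tool pointing down it reaches from about 0.35 to 0.925 m from the base axis. Payload 6.4 kg.
Tool frame: the origin (TCP) lies at the very end of the fingers, on their centre line; the grasp point (between the pads) lies 19 mm behind it; z points along the fingers, y is the line along which they close (so a half turn about z gives the same grasp; the last joint's range is limited). The gripper opens to 85 mm and grips with 20 to 120 N. Pads are 22 mm wide; open, the fingers measure 114 mm over their backs; the gripper's body (76 mm by 85 mm) begins 54 mm behind the grasp point. The pads swing forward as they close: fully open they stand 13 mm farther back than shut.
Start: joints at [1.145, 0.245, 1.558, -0, 1.339, -0.174], TCP at [0.162, 0.63, 0.231] pointing down, gripper open.
Joint ranges: [-3.13, 3.13], [-1.02, 2.26], [0.13, 2.54], [-0.95, 4.09], [0.21, 2.88], [-2.74, 2.74]. Speed limits (rad/s): [2.57, 2.57, 3.14, 3.14, 3.14, 3.14].

### API

Orientations are given as a unit quaternion [w, x, y, z].
In Python, from plant import status, vision, bot gives the robot as it stands. The module is installed in compiled form; this text tells all that it offers.
- The arm moves only by the tool servo_tool, never from a script. Its arguments are lists of equal length, an entry for each row: "claw": the gripper's target within -1 to 1 (fully open at 1, half-way at 0, shut at -1); "offset": the shift along the tool's x, y, z in units of 5 cm (1.0 is 5 cm), a list of three; "twist": the turn about the tool's z in units of 6 degrees (1.0 is 6 degrees). In form: {"claw": [claw, ...], "offset": [[x, y, z], ...], "twist": [twist, ...]}. A call has 1 to 12 rows; each row shifts and turns the commanded pose from where the row before left it, along the tool's axes as they then stand; what a row does not reach is not made up. A row lasts 1/10 s, in which the tool goes at most 50 mm and 8.59 degrees, less where a joint would pass 70% of its speed; a pose out of reach is approached as far as the arm can. A call with a number of a shift or a turn outside -1 to 1 is refused whole. A call with a gripper value outside its range is refused whole. The fingers move at their own pace and stop on an object; the grip force is fixed at half the most. Time passes only in rows, so rows that do not move let the fingers close. It gives the time, the measured TCP pose, the force, the opening and the grip force at its end, in the units of the state.
- status.get_state(): the state, without advancing time (a new reading comes with each control period).
- vision.snapshot(name): name is "scene" or "top"; returns a dict with "img" (384x512x3 uint8, blue, green, red), "mtx" (3x3 intrinsics, pixels), "k1" (the pictures are not rectified: a ray, as slopes to the right and down, at radius r is drawn at 1 + k1 r^2 times it, then the intrinsics apply), "extrinsics" (4x4, takes a point from camera to world coordinates). Camera axes: x right, y up, looking along -z (the intrinsics and any distortion apply to the point x, -y, -z); pixel columns grow to the right and rows downward; lengths in m; the calibration is good to about 2 mm. A picture is of the moment at which its call begins. There is no depth.
- bot.finish_job(): hands the job in; it is judged then, once.
Trained networks look in a picture, given as the dict that the camera call returned (one of the last four; its "shot" number tells which), for a name from the list of things; names that differ only in an ending like _2 or _b are one class to them, and where a whole thing is asked for, a point or a joint stands for the part that bears it (a point fixed in the world has none). Each returns a list of dicts, best first, with "conf" (0 to 1); they miss things now and then, are a little off and sometimes report something else, mostly with a low value. They report only what shows in the picture. A call takes as long as a camera call. They do not tell look-alikes from the thing itself.
- vision.search_frame(thing, picture): "extent" ([left, top, width, height] in pixels, round what is visible of it).
The state is a dict: "clock": time; "joints": joint angles; "qd": joint speeds; "tau": joint torques, N m; "ee_pos": TCP position; "ee_rot": TCP orientation; "ft_force": force on the tool from outside, world axes, zero at the start; "ft_torque": the same for the moment, N m; "opening": finger opening in m; "finger_force": force on a finger pad.
Only numpy, scipy, OpenCV 4.12 (cv2) and the standard library are available. Lean on these libraries where they do the work, as an engineer would, in place of code of your own. Each camera call takes 0.05 s, during which the arm holds its last target. There are 200 camera calls.

### The job

Press the raised cap of the jar beside the camera rail fully home, leaving the jar standing where it is. Then take the orange grip on top of the sprung mirror and turn the mirror until the rail's camera, looking into it, sees the blue dot on the jar in the middle of its view. Finish while holding the mirror still at that angle (it springs back if let go), and leave the other things on the bench alone.

Things in the scene. Friction and masses are not known exactly. Their poses are not given: they have to be found in the camera images.
- rig: Inspection rig, fixed to the bench: aluminium rail 290 x 60 x 12 mm with a black camera at one end, the mirror at the other. Origin on the bench under the mirror's vertical pivot; x axis along the rail from camera to mirror (the way the camera looks), z up. Camera body 56 x 46 x 46 mm, top 73 mm high, centred at x = -215 mm. The jar stands on the rig's -y side.
- camera_lens (a point): Centre of the camera's lens front, 163 mm before the mirror pivot on the rig's x axis, 50 mm above the bench. The camera looks level, straight at the middle of the mirror.
- mirror_face (a point): Middle of the mirror's reflecting face, on the pivot axis, 50 mm above the bench; turns with the mirror. Its -x axis is the outward normal of the face. The mirror with its grey frame is 62 mm wide, 50 mm high (25 to 75 mm above the bench), 8 mm thick, and turns only about the vertical.
- mirror (a joint): Turn of the mirror about its vertical pivot, rad, counter-clockwise positive seen from above, -1.1 to 1.1. At 0 it faces the camera; positive turns it toward the jar. A spring (0.05 N m/rad, friction 0.006 N m) pulls it back to 0. The sight line turns twice as far: the value wanted is half the angle at the pivot, seen from above, from the lens to the blue dot.
- mirror_grip (a point): Point at which to take the mirror, on the pivot axis, 106 mm above the bench: an orange upright fin 44 mm long, 10 mm thick, 89 to 121 mm above the bench, on a 10 mm stem over the mirror frame. The fin is long along this point's x axis (square to the mirror face): fingers close along its y axis, from above. Turns with the mirror.
- sight_line (a point): Imaginary frame at the pivot, 50 mm above the bench: its -x axis points back to the camera when the mirror is at 0 and it turns twice as far as the mirror; the reflected sight line runs out along its -x axis.
- sample_jar: The jar to be inspected: pale jar with mint-green cap, 47 mm diameter, 83 mm high with the cap home, standing loose on the bench, about 0.2 kg. Origin at the centre of its underside, z up; its x axis points out through the blue dot. It is the jar with the raised cap, 140 to 220 mm from the mirror.
- dot (a point): Centre of the round blue dot (18 mm) on the side of the sample jar that faces the mirror, 24 mm from the jar's axis, 50 mm above the bench.
- sample_jar_cap (a joint): How far the sample jar's cap stands up from home, m: 0 fully home, starts 6 to 14 mm up. It slides straight down under a push of a few N and then meets a hard stop.
- cap_top (a point): Centre of the top of the sample jar's cap (40 mm diameter); 83 mm above the bench when the cap is home.
- spare_jar: Bystander: a like jar without a blue dot, cap shut, 47 mm diameter, 83 mm high, loose; on the rig's other side (robot's left). Origin under its centre.
- vial_red: Bystander: small vial with red cap, 21 mm diameter, 45 mm high, loose. Origin under its centre.
- brass_weight: Bystander: knobbed brass weight, 25 mm diameter, 41 mm high, loose. Origin under its centre.
Not all that is in view belongs to the job. Leave any red look-alike of the sample_jar alone.

How it is judged:
On the way, in this order (a step that is already met when the one before it is completed fails the run):
1. the sample jar's cap is pressed fully home (value of joint sample_jar_cap below 0.002 m), for 0.2 s.
2. the fingers hold the mirror so that the reflected sight line falls on the dot (y of dot in the frame of sight_line between -0.015 and 0.015 m and x of dot in the frame of sight_line below -0.05 m and x of mirror_face in the frame of sample_jar above 0.06 m and contact force between the fingers and mirror above 0.5 N), for 0.5 s.
At the end, for the whole second after the job is handed in: The fingers hold the mirror still (contact over 0.5 N, under 0.05 rad/s) with the reflected sight line passing within 15 mm of the dot's centre, seen from above; the dot still faces the mirror; the cap is within 2 mm of home; the jar stands upright (within 0.15 rad) and at rest (all of step 2 and value of joint sample_jar_cap below 0.002 m and velocity of joint mirror between -0.05 and 0.05 rad/s and angle between sample_jar's own z axis and vertical below 0.15 rad and linear speed of sample_jar below 0.02 m/s); the arm keeps its last pose, push and grip.
It fails at once if the sample jar is shoved more than 25 mm or tipped (distance of sample_jar from where it was at the start of the episode above 0.025 m or angle between sample_jar's own z axis and vertical above 0.35 rad).
It fails at once if the spare jar is moved more than 25 mm (distance of spare_jar from where it was at the start of the episode above 0.025 m).
It fails at once if the red-capped vial is moved more than 25 mm (distance of vial_red from where it was at the start of the episode above 0.025 m).
It fails at once if the brass weight is moved more than 25 mm (distance of brass_weight from where it was at the start of the episode above 0.025 m).
It also fails if it takes over 43 s, if anything falls off the work surface, if the arm or the gripper's body presses on something with over 40 N, if the wrist force passes 120 N, or if a joint passes its speed limit or range.

## Working session

There is one attempt and no reset: what is moved stays moved. The work goes in short steps, Python scripts to look and compute and a tool call to move; the robot and the scene stay as the last step left them, time stands still between calls to the robot, and variables do not carry over. Pictures are saved under pics/ and viewed, at most 10 in all, crops included, and the job is handed in when it is done.

Besides the shell and the picture viewer there is one more tool, called after "Request:" as a command line: name --pt "numbers of a row" for each row, then --argument value for the rest. servo_tool: Moves the arm, as the interface text tells. Shifts and turns lie within -1 to 1; 1 stands for 5 cm of shift or 6 degrees of turn. Its arguments: {"type":"object","properties":{"claw":{"type":"array","items":{"type":"number"}},"offset":{"type":"array","items":{"type":"array","items":{"type":"number","minimum":-1,"maximum":1}}},"twist":{"type":"array","items":{"type":"number","minimum":-1,"maximum":1}}},"required":["claw","offset","twist"]}

```bash
mkdir -p pics; cat > h.py <<'E'
import numpy as np, cv2
from plant import status, vision, bot
def ray(s,px):
    K=np.array(s["mtx"]);k1=s["k1"];E=np.array(s["extrinsics"])
    d=np.array([(px[0]-K[0,2])/K[0,0],(px[1]-K[1,2])/K[1,1]]);u=d.copy()
    for _ in range(30): u=d/(1+k1*(u@u))
    return E[:3,3],E[:3,:3]@np.array([u[0],-u[1],-1])
def at_z(s,px,z):
    o,r=ray(s,px);return o+r*(z-o[2])/r[2]
def proj(s,P):
    K=np.array(s["mtx"]);E=np.array(s["extrinsics"]);p=E[:3,:3].T@(np.array(P)-E[:3,3])
    u=np.array([p[0],-p[1]])/-p[2];u=u*(1+s["k1"]*(u@u));return u*[K[0,0],K[1,1]]+K[:2,2]
E
python3 - <<'E'
from h import *
S={n:vision.snapshot(n) for n in("scene","top")}
for n,s in S.items():
    cv2.imwrite(f"pics/{n}0.png",s["img"]);print(n,np.array(s["extrinsics"])[:3,3].round(3))
    for t in("sample_jar","rig","mirror_grip","dot","cap_top","vial_red","brass_weight","camera_lens"):
        try: print(t,[(np.round(d["extent"]),round(d["conf"],2)) for d in vision.search_frame(t,s)])
        except Exception as e: print(t,e)
E
```

```text
scene [-0.127 -0.675  0.669]
sample_jar [(array([301., 189.,  16.,  28.]), 0.9), (array([277., 198.,  18.,  33.]), 0.89), (array([260., 214.,  17.,  33.]), 0.64), (array([196., 164.,  79.,  66.]), 0.6)]
rig [(array([258., 167.,  14.,  26.]), 0.71), (array([196., 165.,  79.,  68.]), 0.66)]
mirror_grip [(array([256., 165.,  16.,  27.]), 0.62)]
dot [(array([259., 216.,  20.,  32.]), 0.94), (array([304., 189.,  16.,  30.]), 0.58), (array([279., 201.,  13.,  31.]), 0.56)]
cap_top [(array([280., 202.,  16.,   8.]), 0.69), (array([260., 216.,  16.,  12.]), 0.68), (array([304., 191.,  17.,  10.]), 0.65)]
vial_red [(array([256., 166.,  13.,  27.]), 0.67)]
brass_weight [(array([346., 258.,  11.,  14.]), 0.65)]
camera_lens [(array([194., 164.,  82.,  68.]), 0.89)]
top [ 0.235 -0.     1.573]
sample_jar [(array([274., 167.,  12.,  19.]), 0.62), (array([221., 146.,  20.,  16.]), 0.58), (array([276., 137.,  17.,  19.]), 0.49), (array([276., 196.,  20.,  18.]), 0.45)]
rig [(array([219., 149.,  22.,  83.]), 0.8)]
mirror_grip [(array([219., 149.,  22.,  13.]), 0.59)]
dot [(array([273., 139.,  16.,  19.]), 0.76), (array([269., 171.,  21.,  16.]), 0.64), (array([279., 196.,  14.,  18.]), 0.48)]
cap_top [(array([275., 168.,  11.,  12.]), 0.56), (array([282., 196.,   9.,  10.]), 0.46), (array([218., 148.,  26.,  83.]), 0.4)]
vial_red [(array([155., 218.,  11.,   5.]), 0.42)]
brass_weight []
camera_lens [(array([219., 152.,  20.,  80.]), 0.58), (array([158., 157.,  17.,  19.]), 0.56)]
```

View pics/scene0.png

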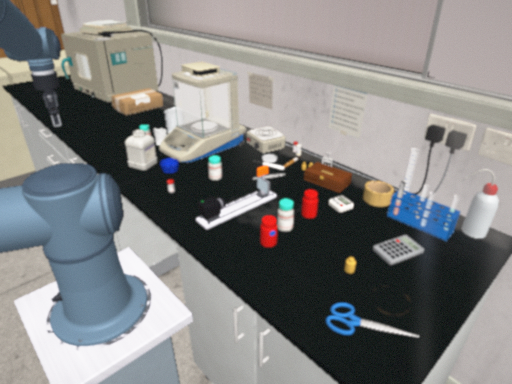

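View pics/top0.png

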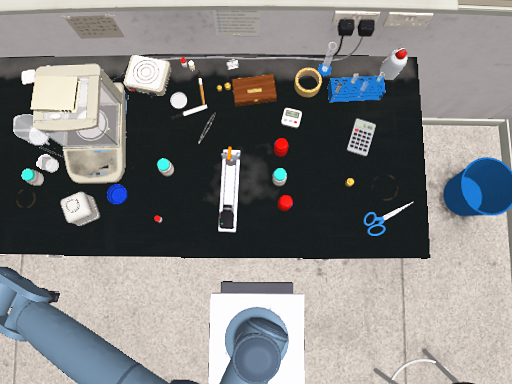

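Candidates for the sample jar (scene / top pixels):
- Mint-capped jar: (287,214) / (279,177), right of the rail. This is my choice.
- Red look-alikes: (310,204) / (281,147) and (269,231) / (285,203).
- Spare mint jar: (215,167) / (165,167), left of the rail.

The orange fin is at (263,172) / (230,154), and the rail runs (230,152) to (228,230) in the top view.

```bash
cat > m.py <<'E'
from h import *
def blobs(s,roi,lo,hi):
    x,y,w,h=roi;b=cv2.cvtColor(s["img"],cv2.COLOR_BGR2HSV)
    m=np.zeros(b.shape[:2],np.uint8);m[y:y+h,x:x+w]=cv2.inRange(b,lo,hi)[y:y+h,x:x+w]
    n,l,st,c=cv2.connectedComponentsWithStats(m);i=1+st[1:,4].argmax()
    return c[i],st[i],l==i
def tri(a,pa,b,pb):
    o1,r1=ray(a,pa);o2,r2=ray(b,pb);A=np.c_[r1,-r2];t=np.linalg.lstsq(A,o2-o1,rcond=None)[0]
    p,q=o1+r1*t[0],o2+r2*t[1];return (p+q)/2,np.linalg.norm(p-q)
E
python3 - <<'E'
from m import *
s=vision.snapshot("scene");t=vision.snapshot("top")
mint=((75,70,80),(95,255,255));org=((5,140,120),(22,255,255))
for nm,c,rs,rt in(("jar",mint,(274,194,28,40),(268,162,24,28)),("spare",mint,(204,150,24,30),(152,152,28,28)),("fin",org,(250,160,26,24),(220,142,20,24))):
    cs,ss,_=blobs(s,rs,*c);ct,stt,mt=blobs(t,rt,*c)
    print(nm,cs.round(1),ss,ct.round(1),stt,[v.round(4) if hasattr(v,'round') else v for v in tri(s,cs,t,ct)])
    if nm=="fin":
        print(cv2.minAreaRect(np.argwhere(mt)[:,::-1].astype(np.float32)))
c,st,m=blobs(t,(210,140,36,100),(0,0,140),(180,60,255))
r=cv2.minAreaRect(np.argwhere(m)[:,::-1].astype(np.float32));print("rail",r)
for p in cv2.boxPoints(r): print(at_z(t,p,.012).round(4))
a=cv2.resize(s["img"][150:260,190:330],None,fx=4,fy=4,interpolation=cv2.INTER_CUBIC)
b=cv2.resize(t["img"][135:240,205:305],None,fx=4,fy=4,interpolation=cv2.INTER_CUBIC)
cv2.imwrite("pics/c1.png",a[:440,:560]);cv2.imwrite("pics/c2.png",b)
E
```

```text
jar [285.8 203.6] [278 197  16  14 178] [279.8 173.7] [274 168  13  13 130] [array([ 0.5454, -0.0741,  0.0864]), np.float64(0.0016)]
spare [214.1 158.8] [208 154  13  10 105] [162.7 163.9] [157 158  13  13 126] [array([0.5785, 0.3212, 0.0793]), np.float64(0.0018)]
fin [261.8 170.4] [256 166  13  11 116] [228.9 152.9] [227 146   5  15  49] [array([0.6094, 0.096 , 0.1082]), np.float64(0.0003)]
((228.94509887695312, 152.99391174316406), (3.2025146484375, 14.135236740112305), 6.34019136428833)
rail ((228.45701599121094, 190.29498291015625), (18.81037712097168, 82.31226348876953), 3.09405779838562)
[0.3584 0.139  0.012 ]
[0.6494 0.1296 0.012 ]
[0.646 0.063 0.012]
[0.3555 0.0744 0.012 ]
```

View pics/c1.png

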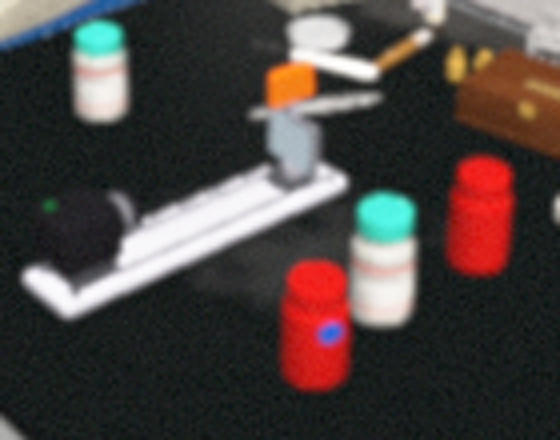

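View pics/c2.png

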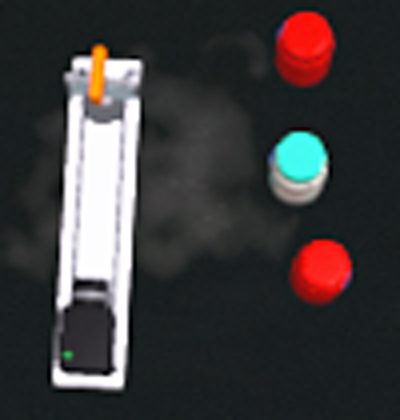

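The crop shows the choice is right. The pale mint-capped jar with the blue dot on its mirror side is at about (272,157) in the top crop, and both look-alikes are red. The pivot is about (0.609, 0.097), the rail yaw -2°, and the jar-to-pivot distance 0.181 m, which fits the given 140–220 mm.

```bash
cat > go.py <<'E'
import sys
from h import *
from scipy.spatial.transform import Rotation as R
def delta(x,y,z):
    s=status.get_state();q=np.array(s["ee_rot"]);r=R.from_quat(q[[1,2,3,0]]);M=r.as_matrix()
    print("t",s["clock"],"pos",np.round(s["ee_pos"],4),"yaw of tool y",np.degrees(np.arctan2(M[1,1],M[0,1])).round(2),"z",M[:,2].round(3),"j",np.round(s["joints"],3),"F",np.round(s["ft_force"],1),"open",s["opening"])
    d=M.T@(np.array([x,y,z])-s["ee_pos"]);print("delta units",(d/.05).round(2))
delta(*map(float,sys.argv[1:4]))
E
python3 go.py .546 -.074 .15
```

```text
t 1.0 pos [0.1619 0.6295 0.2313] yaw of tool y 75.57 z [ 0.  0. -1.] j [ 1.145  0.245  1.558 -0.     1.339 -0.174] F [-0.4  0.2  0.4] open 0.08525053716975836
delta units [-10.94 -11.71   1.63]
```

Request:
servo_tool --claw '[-1, -1, -1, -1, -1, -1, -1, -1, -1, -1, -1, -1]' --pt "-0.61 -0.65 0" --pt "-0.61 -0.65 0" --pt "-0.61 -0.65 0" --pt "-0.61 -0.65 0" --pt "-0.61 -0.65 0" --pt "-0.61 -0.65 0" --pt "-0.61 -0.65 0" --pt "-0.61 -0.65 0" --pt "-0.61 -0.65 0" --pt "-0.61 -0.65 0" --pt "-0.61 -0.65 0" --pt "-0.61 -0.65 0" --twist '[0, 0, 0, 0, 0, 0, 0, 0, 0, 0, 0, 0]'

```text
clock: 2.2
ee_pos: [0.4199, 0.1589, 0.2317]
ee_rot: [0.001, 0.126, 0.992, 0.0]
ft_force: [0.6, 0.5, 0.8]
opening: -0.0001
finger_force: 0.0
```

Request:
servo_tool --claw '[-1, -1, -1, -1, -1, -1, -1, -1]' --pt "-0.61 -0.65 0.2" --pt "-0.61 -0.65 0.2" --pt "-0.61 -0.65 0.2" --pt "-0.61 -0.65 0.3" --pt "-0.61 -0.65 0.3" --pt "-0.57 -0.66 0.4" --pt "0 0 0" --pt "0 0 0" --twist '[0, 0, 0, 0, 0, 0, 0, 0]'

```text
clock: 3.0
ee_pos: [0.5455, -0.0743, 0.1506]
ee_rot: [-0.001, 0.126, 0.992, 0.0]
ft_force: [-0.5, 0.2, 0.6]
opening: 0.0
finger_force: 0.0
```

```bash
python3 go.py .546 -.074 .1
```

```text
t 3.0 pos [ 0.5455 -0.0743  0.1506] yaw of tool y 75.48 z [-0.002  0.001 -1.   ] j [-0.342  0.104  1.875  0.     1.165 -1.659] F [-0.5  0.2  0.6] open 3.107852016505889e-05
delta units [-0.01  0.01  1.01]
```

Request:
servo_tool --claw '[-1, -1, -1, -1, -1, -1, -1, -1]' --pt "0 0 0.35" --pt "0 0 0.35" --pt "0 0 0.3" --pt "0 0 0.05" --pt "0 0 0.05" --pt "0 0 0.05" --pt "0 0 0.05" --pt "0 0 0" --twist '[0, 0, 0, 0, 0, 0, 0, 0]'

```text
clock: 3.8
ee_pos: [0.5459, -0.0738, 0.0914]
ee_rot: [0.0, 0.126, 0.992, -0.0]
ft_force: [-0.1, 0.3, -0.2]
opening: 0.0003
finger_force: 0.0
```

Request:
servo_tool --claw '[-1, -1, -1, -1, -1]' --pt "0 0 0.04" --pt "0 0 0.04" --pt "0 0 0.04" --pt "0 0 0.02" --pt "0 0 0" --twist '[0, 0, 0, 0, 0]'

```text
clock: 4.3
ee_pos: [0.5458, -0.0738, 0.0841]
ee_rot: [-0.0, 0.126, 0.992, 0.0]
ft_force: [-0.0, -0.1, -0.2]
opening: 0.0001
finger_force: 0.1
```

```bash
python3 - <<'E'
from m import *
s=vision.snapshot("scene")
cv2.imwrite("pics/p1.png",cv2.resize(s["img"][120:260,200:360],None,fx=4,fy=4,interpolation=cv2.INTER_CUBIC))
print(proj(s,[.546,-.074,.083]),proj(s,[.546,-.074,.0]),status.get_state()["ft_force"])
E
```

```text
[285.63177615 204.5863288 ] [284.38899767 227.22171692] [0.19757908 0.09625585 0.03595976]
```

View pics/p1.png

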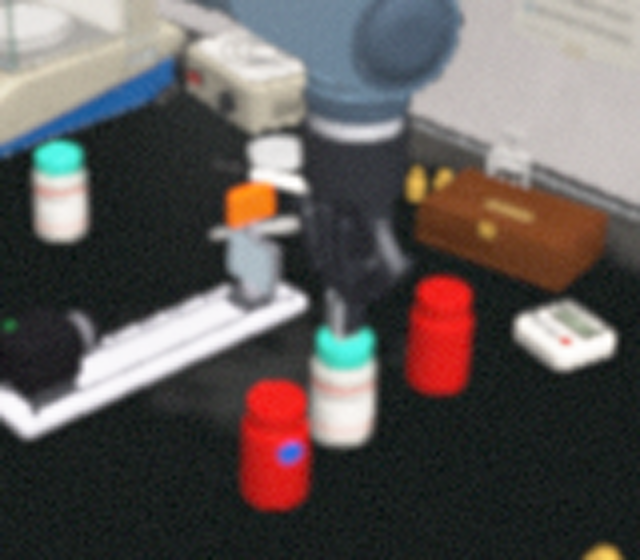

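The shut fingers stand on the cap centre, at about (345,335) in the crop, and the jar is upright. I'll press on to the stop.

Request:
servo_tool --claw '[-1, -1, -1, -1]' --pt "0 0 0.02" --pt "0 0 0.02" --pt "0 0 0.02" --pt "0 0 0" --twist '[0, 0, 0, 0]'

```text
clock: 4.75
ee_pos: [0.5465, -0.0742, 0.0824]
ee_rot: [0.001, 0.126, 0.992, -0.0]
ft_force: [-1.7, -0.3, 6.0]
opening: -0.0002
finger_force: 3.3
```

Request:
servo_tool --claw '[-1, -1, -1, -1]' --pt "0 0 0.03" --pt "0 0 0.03" --pt "0 0 0" --pt "0 0 0" --twist '[0, 0, 0, 0]'

```text
clock: 5.15
ee_pos: [0.5485, -0.075, 0.0825]
ee_rot: [0.003, 0.125, 0.992, -0.001]
ft_force: [-5.3, -0.1, 20.2]
opening: -0.0001
finger_force: 9.9
```

Request:
servo_tool --claw '[-1, -1, -1, -1, -1, -1, -1]' --pt "0 0 -0.1" --pt "0 0 -0.3" --pt "0 0 -0.6" --pt "0 0 -0.6" --pt "0 0 -0.6" --pt "0 0 -0.3" --pt "0 0 0" --twist '[0, 0, 0, -0.5, -0.5, -0.5, -0.6]'

```text
clock: 5.85
ee_pos: [0.5474, -0.0742, 0.2071]
ee_rot: [0.003, 0.015, 1.0, -0.001]
ft_force: [0.2, -0.0, -0.4]
opening: -0.0003
finger_force: 0.0
```

```bash
cat > look.py <<'E'
from m import *
s=vision.snapshot("scene");t=vision.snapshot("top")
mint=((75,70,80),(95,255,255));org=((5,140,120),(22,255,255));blue=((105,90,60),(130,255,255))
for nm,c,rs,rt in(("jar",mint,(274,194,28,40),(268,162,24,28)),("fin",org,(250,160,26,24),(220,142,20,24))):
    try:
        cs,ss,_=blobs(s,rs,*c);ct,stt,mt=blobs(t,rt,*c)
        print(nm,cs.round(1),ss,ct.round(1),stt,tri(s,cs,t,ct)[0].round(4))
    except Exception as e: print(nm,e)
for px in(at_z(t,ct,.121),): print("fin top at z",px.round(4))
ct,_,_=blobs(t,(268,162,24,28),*mint);print("cap at .083",at_z(t,ct,.083).round(4))
try:
    cb,sb,_=blobs(t,(264,162,30,28),*blue);print("dot",cb,sb,at_z(t,cb,.05).round(4))
except Exception as e: print("dot",e)
cv2.imwrite("pics/top2.png",cv2.resize(t["img"][130:240,200:310],None,fx=5,fy=5,interpolation=cv2.INTER_CUBIC))
E
python3 look.py; python3 go.py .609 .097 .2
```

```text
jar attempt to get argmax of an empty sequence
fin [261.8 170.4] [256 166  13  11 116] [229.  152.8] [227 146   5  15  48] [0.6096 0.096  0.1081]
fin top at z [0.6065 0.095  0.121 ]
t 5.95 pos [ 0.5459 -0.0738  0.2042] yaw of tool y 88.17 z [ 0.001 -0.    -1.   ] j [-0.34   0.039  1.837  0.     1.263 -1.879] F [-0.4 -0.8 -0.6] open -0.00017759175053132361
delta units [-1.15  3.45  0.09]Traceback (most recent call last):
  File "look.py", line 10, in <module>
    ct,_,_=blobs(t,(268,162,24,28),*mint);print("cap at .083",at_z(t,ct,.083).round(4))
           ~~~~~^^^^^^^^^^^^^^^^^^^^^^^^^
  File "m.py", line 5, in blobs
    n,l,st,c=cv2.connectedComponentsWithStats(m);i=1+st[1:,4].argmax()
                                                     ~~~~~~~~~~~~~~~^^
ValueError: attempt to get argmax of an empty sequence
```

Request:
servo_tool --claw '[-0.3, -0.3, -0.3, -0.3, -0.3, -0.3, -0.3, -0.3]' --pt "-0.23 0.69 0" --pt "-0.23 0.69 0" --pt "-0.23 0.69 0" --pt "-0.23 0.69 0" --pt "-0.23 0.67 0" --pt "0 0 0" --pt "0 0 0" --pt "0 0 0" --twist '[0, 0, 0, 0, 0, 0, 0, 0]'

```text
clock: 6.75
ee_pos: [0.6082, 0.0951, 0.2027]
ee_rot: [-0.001, 0.017, 1.0, -0.0]
ft_force: [-0.7, -0.2, -0.6]
opening: 0.0301
finger_force: 0.0
```

```bash
sed -i 's/^for px in.*$//' look.py; python3 look.py; python3 go.py .609 .0965 .088
```

```text
jar [285.7 206. ] [278 200  16  13 170] [279.7 174.1] [274 168  13  13 130] [ 0.5456 -0.0741  0.0782]
fin attempt to get argmax of an empty sequence
cap at .083 [ 0.5441 -0.0734  0.083 ]
dot [272.5        173.16666667] [272 171   2   5   6] [ 0.554  -0.0506  0.05  ]
t 6.85 pos [0.6084 0.0948 0.2031] yaw of tool y 88.08 z [-0.001 -0.    -1.   ] j [-0.029  0.193  1.672 -0.     1.277 -1.566] F [ 0.8 -0.5  0.2] open 0.030174270656363994
delta units [-0.01  0.03  2.3 ]
```

View pics/top2.png

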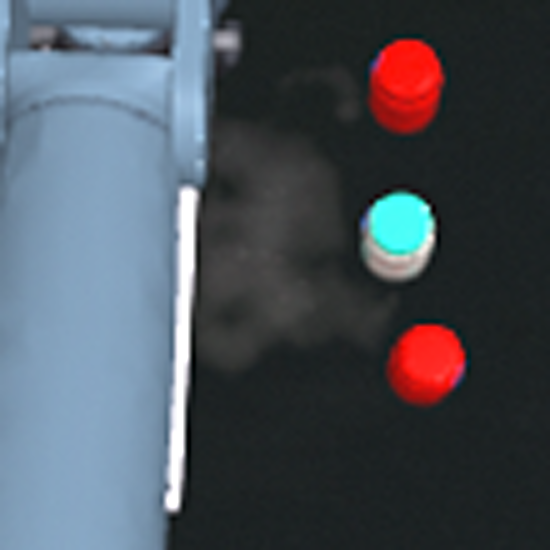

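The jar is in place with the cap home: the triangulated cap height dropped 8 mm. The dot at about (365,225) in the crop measures (0.554, -0.051), as predicted. Next I descend over the fin.

Request:
servo_tool --claw '[-0.3, -0.3, -0.3, -0.3, -0.3, -0.3, -0.3, -1, -1, -1, -1, -1]' --pt "0 0.03 0.6" --pt "0 0 0.5" --pt "0 0 0.4" --pt "0 0 0.3" --pt "0 0 0.3" --pt "0 0 0.2" --pt "0 0 0" --pt "0 0 0" --pt "0 0 0" --pt "0 0 0" --pt "0 0 0" --pt "0 0 0" --twist '[0, 0, 0, 0, 0, 0, 0, 0, 0, 0, 0, 0]'

```text
clock: 8.05
ee_pos: [0.6094, 0.0951, 0.0891]
ee_rot: [0.001, 0.016, 1.0, -0.002]
ft_force: [-1.1, -9.0, -1.7]
opening: 0.0088
finger_force: 60.0
```

```bash
python3 go.py .609 .0965 .088
```

```text
t 8.05 pos [0.6094 0.0951 0.0891] yaw of tool y 88.17 z [ 0.001 -0.004 -1.   ] j [-0.027  0.331  1.732 -0.004  1.077 -1.564] F [-1.1 -9.  -1.7] open 0.008815129336097498
delta units [0.01 0.03 0.02]
```

Request:
servo_tool --claw '[-1, -1, -1, -1, -1, -1, -1, -1, -1, -1, -1, -1]' --pt "0 -0.03 0" --pt "0 0 0" --pt "0 0 0" --pt "0 0 0" --pt "0 0 0" --pt "0 0 0" --pt "0 0 0" --pt "0 0 0" --pt "0 0 0" --pt "0 0 0" --pt "0 0 0" --pt "0 0 0" --twist '[0, -0.6, -0.6, -0.6, -0.6, -0.6, -0.6, -0.6, -0.6, -0.6, -0.5, 0]'

```text
clock: 9.25
ee_pos: [0.6094, 0.0949, 0.0891]
ee_rot: [0.001, -0.289, 0.957, -0.001]
ft_force: [0.2, -5.4, -1.0]
opening: 0.009
finger_force: 60.0
```

```bash
python3 go.py .609 .095 .088; python3 - <<'E'
from m import *
s=vision.snapshot("scene");cv2.imwrite("pics/p3.png",cv2.resize(s["img"][130:250,190:320],None,fx=4,fy=4,interpolation=cv2.INTER_CUBIC))
# predicted px of mirror top corners at target yaw
for y in(33.6,28,39):
    a=np.radians(y);n=np.array([-np.sin(a),np.cos(a),0]);c=np.array([.609,.095,.075])
    print(y,((proj(s,c+.031*n)-[190,130])*4).round(),((proj(s,c-.031*n)-[190,130])*4).round())
E
```

```text
t 9.25 pos [0.6094 0.0949 0.0891] yaw of tool y 123.57 z [ 0.002 -0.001 -1.   ] j [-2.900e-02  3.300e-01  1.733e+00 -2.000e-03  1.077e+00 -2.184e+00] F [ 0.2 -5.4 -1. ] open 0.008956559704739377
delta units [0.01 0.01 0.02]
33.6 [252. 193.] [324. 202.]
28 [253. 191.] [323. 203.]
39 [251. 194.] [324. 200.]
```

View pics/p3.png

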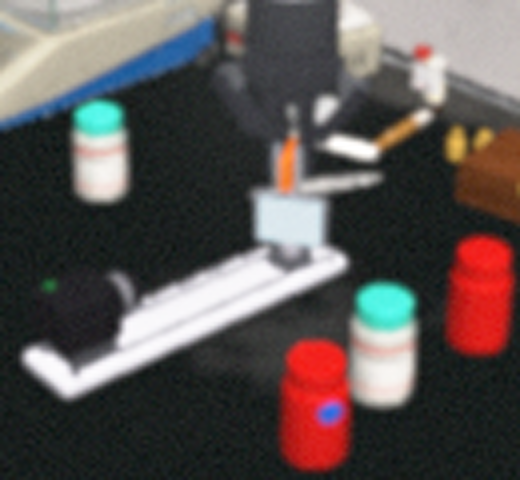

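The mirror's top corners at (254,190) and (326,200) match the prediction for 33.6°. I'll hold, then hand in.

Request:
servo_tool --claw '[-1, -1, -1, -1, -1, -1, -1, -1]' --pt "0 0 0" --pt "0 0 0" --pt "0 0 0" --pt "0 0 0" --pt "0 0 0" --pt "0 0 0" --pt "0 0 0" --pt "0 0 0" --twist '[0, 0, 0, 0, 0, 0, 0, 0]'

```text
clock: 10.1
ee_pos: [0.6095, 0.0949, 0.0891]
ee_rot: [0.001, -0.288, 0.958, -0.001]
ft_force: [0.8, -6.0, -1.7]
opening: 0.0092
finger_force: 60.0
```

```bash
python3 -c "
from plant import bot
print(bot.finish_job())"
```

```text
the job is handed in; nothing more can be done
None
```

The job is handed in at about 10 s, with no verdict returned: the cap is pressed to its stop, the jar measured where it stood, and the gripper is holding the mirror turned about 35° toward the blue dot.

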